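Dock the rotor hub tray and find the socket that fits its nut

TASK

Slide the white service tray, with the rotor hub lying in it, into the slotted holder until it is fully home against the stop. Then try the sockets on that hub's hex nut to find the one that fits snugly (a bigger one also drops over it, but slips), standing the ones that do not fit upright on the worktop again. Finish still holding the fitting socket in the gripper, upright and pushed fully down on the nut; leave the two spare hubs behind and the other things where they are.

Things in the scene. Friction and masses are not known exactly. Their poses are not given: they have to be found in the camera images.
- tray: (all sizes in mm) white plastic tray on the worktop before the holder's open end, a hub in its round recess: plate 74 (x) x 80 (y) x 10, recess floor 6 above the worktop. Origin: underside of the plate's centre, on the recess's axis; +x is the way it slides in. A tongue at the -x end, 30 wide, carries an upright tab. About 250 g without the hub
- tray_tab (a point): grip point on the tray's tab, 58 toward -x from the tray's origin, 36 above its underside. The tab is 10 thick (tray y), 26 long (tray x), from 10 to 47 above the worktop: pinch it from above, fingers closing along the tray's y. Axes as the tray's
- holder: aluminium slotted holder fixed to the worktop: side rails 18 high, 85 apart inside (tray has 2.5 play each side), lips over the tray's edges, stop bar at the far (+x) end, flared open end 55 toward -x. Origin on the worktop, middle of the slot; +x points inward. Fully home, the tray touches the stop bar and its origin lies on this one
- stand: white plastic plate 66 x 140 x 10 with two round recesses for the two spare hubs, fixed behind the holder. Origin: centre of its underside
- hub_a: one of three aluminium rotor hubs alike but for the hex nut on top (20, 24 or 28 across flats, not told which). One, drawn anew, lies in the tray, two in the stand. Origin: centre of underside. Flange diameter 54, boss diameter 49, 24 high together; nut on the axis, 24 to 38 above the origin, chamfered top, two flats facing body +x and -x; stud end 4 higher. Loose, about 300 g
- hub_b: rotor hub, as hub_a but for nut size. Each socket fits one nut. Fully seated, a socket's underside rests on the boss, 24 above the hub's origin; one too small stops on the nut's top, about 12 to 14 higher; one too big also drops down but turns loosely. So the thinnest socket that drops fully down is the one that fits
- hub_c: rotor hub, as hub_a but for nut size. A hub turns in its recess only against friction; its yaw counts modulo 60 degrees
- socket_b: thinnest of three bare-steel sockets, standing mouth down left of the tray in any order. Round skirt diameter 34, 30 high; on it a square shank 24 x 24, faces square to body x and y, 30 to 64 above the bottom: grip across two faces, TCP 50 above the bottom. Origin: centre of underside. Hex mouth below, 22 deep, two flats facing body +x and -x. About 160 g
- socket_c: middle-sized socket, skirt diameter 40, otherwise as socket_b. Each socket's hex is 2 wider across flats than the nut it fits (1 play each side); thicker skirt, bigger hex, in steps of 4. Not marked which nut it fits
- socket_a: thickest socket, skirt diameter 46, otherwise as socket_b. Not marked which nut it fits
- timer: white digital bench timer, 60 x 64 x 17, lying flat. A bystander; origin under its centre
- label_tape: small roll of label tape, diameter 48, 19 high, lying flat. A bystander; origin under its centre
- marker: black marker pen, 138 long, 17 thick, lying. A bystander; origin under its centre
- bottle: small white reagent bottle, diameter 33, 60 tall. A bystander; origin under its centre
Not all that is in view belongs to the job. Leave any green look-alike of the hub_a alone. What is shaped like the socket_a but green is not meant.

How it is judged:
On the way:
1. the tray, with its hub, is fully home in the holder (x of tray in the frame of holder between -0.004 and 0.004 m and horizontal distance between tray and holder below 0.006 m and height (world z) of tray below 0.004 m and angle between the x axis of tray and the x axis of holder, either way round below 0.1 rad and ((horizontal distance between hub_a and tray below 0.005 m and z of hub_a in the frame of tray below 0.01 m and angle between hub_a's own z axis and vertical below 0.08 rad) or (horizontal distance between hub_b and tray below 0.005 m and z of hub_b in the frame of tray below 0.01 m and angle between hub_b's own z axis and vertical below 0.08 rad) or (horizontal distance between hub_c and tray below 0.005 m and z of hub_c in the frame of tray below 0.01 m and angle between hub_c's own z axis and vertical below 0.08 rad))), for 0.2 s.
At the end, for the whole second after the job is handed in: Tray home in the holder (4 mm along the slot), its hub flat in the recess; the fitting socket on that hub's nut, axes within 4 mm, upright within 0.08 rad, underside under 3.5 mm above the boss, at rest, gripped with over 1.5 N; the other two sockets upright on the worktop, not touched (x of tray in the frame of holder between -0.004 and 0.004 m and horizontal distance between tray and holder below 0.006 m and height (world z) of tray below 0.004 m and angle between the x axis of tray and the x axis of holder, either way round below 0.1 rad and ((horizontal distance between hub_a and tray below 0.005 m and z of hub_a in the frame of tray below 0.01 m and angle between each of hub_a, socket_c's own z axis and vertical below 0.08 rad and horizontal distance between socket_c and hub_a below 0.004 m and z of socket_c in the frame of hub_a between 0.02 and 0.0275 m and contact force between the fingers and socket_c above 1.5 N and linear speed of socket_c below 0.03 m/s and height (world z) of each of socket_a, socket_b below 0.006 m and angle between each of socket_a, socket_b's own z axis and vertical below 0.1 rad and contact force between the fingers and socket_a below 0.2 N and contact force between the fingers and socket_b below 0.2 N) or (horizontal distance between hub_b and tray below 0.005 m and z of hub_b in the frame of tray below 0.01 m and angle between each of hub_b, socket_a's own z axis and vertical below 0.08 rad and horizontal distance between socket_a and hub_b below 0.004 m and z of socket_a in the frame of hub_b between 0.02 and 0.0275 m and contact force between the fingers and socket_a above 1.5 N and linear speed of socket_a below 0.03 m/s and height (world z) of each of socket_c, socket_b below 0.006 m and angle between each of socket_c, socket_b's own z axis and vertical below 0.1 rad and contact force between the fingers and socket_c below 0.2 N and contact force between the fingers and socket_b below 0.2 N) or (horizontal distance between hub_c and tray below 0.005 m and z of hub_c in the frame of tray below 0.01 m and angle between each of hub_c, socket_b's own z axis and vertical below 0.08 rad and horizontal distance between socket_b and hub_c below 0.004 m and z of socket_b in the frame of hub_c between 0.02 and 0.0275 m and contact force between the fingers and socket_b above 1.5 N and linear speed of socket_b below 0.03 m/s and height (world z) of each of socket_c, socket_a below 0.006 m and angle between each of socket_c, socket_a's own z axis and vertical below 0.1 rad and contact force between the fingers and socket_c below 0.2 N and contact force between the fingers and socket_a below 0.2 N))); the arm keeps its last pose, push and grip.
It fails at once if a spare hub is shifted by more than 2 cm, or the tray's hub comes out of the tray ((distance of hub_a from where it was at the start of the episode above 0.02 m and horizontal distance between hub_a and tray above 0.02 m) or (distance of hub_b from where it was at the start of the episode above 0.02 m and horizontal distance between hub_b and tray above 0.02 m) or (distance of hub_c from where it was at the start of the episode above 0.02 m and horizontal distance between hub_c and tray above 0.02 m)).
It fails at once if a bystander (timer, label tape, marker, bottle) is shifted by more than 3 cm (distance of any of timer, label_tape, marker, bottle from where it was at the start of the episode above 0.03 m).
It also fails if it takes over 72 s, if anything falls off the work surface, if the arm or the gripper's body presses on something with over 40 N, if the wrist force passes 120 N, or if a joint passes its speed limit or range.

ROBOT

A 6-joint arm with a two-finger parallel gripper is mounted at the origin on a cart in front of the work surface, level with it; the furniture and walls round the work are solid. World frame = base frame: x ahead of the robot, y to its left, z up, the work surface at z = 0. Lengths are in m, angles in rad, forces in N, time in s.
With the tool pointing down it reaches from about 0.35 to 0.975 m from the base axis. Payload 4.9 kg.
Tool frame: the origin (TCP) lies between the finger pads, 19 mm behind the fingertips; this is the grasp point; z points along the fingers, y is the line along which they close (so a half turn about z gives the same grasp; the last joint's range is limited). The gripper opens to 85 mm and grips with 20 to 120 N. Pads are 22 mm wide; open, the fingers measure 114 mm over their backs; the gripper's body (76 mm by 85 mm) begins 54 mm behind the grasp point. The pads swing forward as they close: fully open they stand 13 mm farther back than shut.
Start: joints at [1.225, 0.053, 1.613, -0, 1.476, -0.119], TCP at [0.141, 0.609, 0.25] pointing down, gripper open.
Joint ranges: [-3.01, 3.01], [-1.01, 2.22], [0.06, 2.58], [-1.02, 4.17], [0.09, 2.62], [-3.14, 3.14]. Speed limits (rad/s): [2.57, 2.57, 3.14, 3.14, 3.14, 3.14].

INTERFACE

Orientations are given as a rotation vector (axis times angle).
In Python, from station import ctrl, optics gives the robot as it stands.
- The arm moves only by the shell command python3 -m handwheel 'ROWS' [OPENING] [FORCE]. ROWS is JSON, a list of rows, each an object of numbers: "tx", "ty", "tz": the shift along the tool's x, y, z in mm; "roll": the turn about the tool's z in rad. A call has 1 to 12 rows; each row shifts and turns the commanded pose from where the row before left it, along the tool's axes as they then stand; what a row does not reach is not made up. A row lasts 1/12 s, in which the tool goes at most 41.7 mm and 7.16 degrees, less where a joint would pass 70% of its speed; a pose out of reach is approached as far as the arm can. A call with a gripper value outside its range is refused whole. OPENING is the finger opening in mm, from 0 to 85.4, set as the call begins (- or left out, the last holds). The fingers move at their own pace and stop on an object; FORCE is the grip in N (left out, the last holds). Time passes only in rows, so rows that do not move let the fingers close. It gives the time, the measured TCP pose, the force, the opening and the grip force at its end, in the units of the state.
- ctrl.get_obs(): the state, without advancing time (a new reading comes with each control period).
- optics.get_image(name): name is "scene" or "side" or "wrist"; returns (picture, depth): 384x512x3 uint8, red, green, blue; 384x512 float32, m along the optical axis (not along the pixel's ray), 0 where there is no reading.
- optics.camera_params(name): a dict with "mtx" (3x3 intrinsics, pixels), "extrinsics" (4x4, takes a point from camera to world coordinates); the wrist camera has in their place "tool_from_camera" (4x4, takes a point from camera to tool coordinates, whose origin is the TCP and whose axes are the flange's). Camera axes: x right, y down, z forward; pixel columns grow to the right and rows downward; lengths in m; the calibration is good to about 2 mm. A picture is of the moment at which its call begins: read the wrist's pose just before it. camera_params takes no time and is no camera call.
- ctrl.finish_job(): hands the job in; it is judged then, once.
The state is a dict: "t": time; "q": joint angles; "dq": joint speeds; "effort": joint torques, N m; "tool_pos": TCP position; "tool_rot": TCP orientation; "contact_force": force on the tool from outside, world axes, zero at the start; "wrist_torque": the same for the moment, N m; "opening": finger opening in m; "grip_force": force on a finger pad.
Only numpy, scipy, OpenCV 4.12 (cv2) and the standard library are available. Lean on these libraries where they do the work, as an engineer would, in place of code of your own. Each camera call takes 0.05 s, during which the arm holds its last target. There are 200 camera calls.

## Working session

There is one attempt and no reset: what is moved stays moved. The work goes in short steps, Python scripts to look and compute and a shell command to move; the robot and the scene stay as the last step left them, time stands still between calls to the robot, and variables do not carry over. Pictures are saved under pics/ and viewed, at most 10 in all, crops included, and the job is handed in when it is done.

```bash
ls; mkdir -p pics; cat > h.py <<'E'
import numpy as np, cv2
from station import ctrl, optics
from scipy.spatial.transform import Rotation as R
def cloud(name):
    o=ctrl.get_obs(); im,d=optics.get_image(name); p=optics.camera_params(name)
    K=np.array(p["mtx"])
    if name=="wrist":
        T=np.eye(4);T[:3,:3]=R.from_rotvec(o["tool_rot"]).as_matrix();T[:3,3]=o["tool_pos"]
        E=T@np.array(p["tool_from_camera"])
    else: E=np.array(p["extrinsics"])
    v,u=np.indices(d.shape); c=np.stack([(u-K[0,2])/K[0,0]*d,(v-K[1,2])/K[1,1]*d,d],-1)
    w=c@E[:3,:3].T+E[:3,3]; w[d==0]=np.nan
    return im,d,w,K,E
E
python3 - <<'E'
from h import *
for n in("scene","side","wrist"):
    im,d,w,K,E=cloud(n); np.savez("c_"+n,im=im,d=d,w=w,K=K,E=E)
    cv2.imwrite(f"pics/{n}0.png",im[...,::-1]); print(n,(d>0).mean(),E[:3,3],E[:3,2])
a=cv2.imread("pics/scene0.png")
cv2.imwrite("pics/scene0b.png",cv2.resize(a,(800,600),interpolation=cv2.INTER_CUBIC))
o=ctrl.get_obs();print(o)
E
```

```text
pics
scene 0.9961090087890625 [ 0.11805271 -0.33269032  1.00119257] [ 0.34462357  0.51173347 -0.78699647]
side 0.9960683186848959 [ 0.46238038 -0.20079829  0.74605015] [ 0.1144034   0.57420935 -0.81067594]
wrist 0.9956207275390625 [0.07529166 0.62310845 0.37334956] [ 0.25301572 -0.06142574 -0.96551019]
{'t': 0.15, 'q': array([ 1.22496661e+00,  5.32429869e-02,  1.61400230e+00,  3.24369025e-05,
        1.47602962e+00, -1.18996051e-01]), 'dq': array([-4.17684555e-06, -3.84223774e-03, -5.04522354e-03, -4.41240561e-04,
        1.22864459e-03,  1.17301645e-03]), 'effort': array([-4.96663833e-04, -3.94244671e+01, -3.70718980e+01, -1.42054841e-04,
        4.59561590e-03, -1.50035385e-05]), 'tool_pos': array([0.14038599, 0.60854441, 0.24900784]), 'tool_rot': array([-3.55503393e-01, -3.12099078e+00,  2.55940357e-03]), 'contact_force': array([ 0.11413264, -0.26641515, -0.81968301]), 'wrist_torque': array([0.00205194, 0.02480479, 0.01313271]), 'grip_force': 0.0, 'opening': 0.08552413743100144}
```

View pics/scene0b.png

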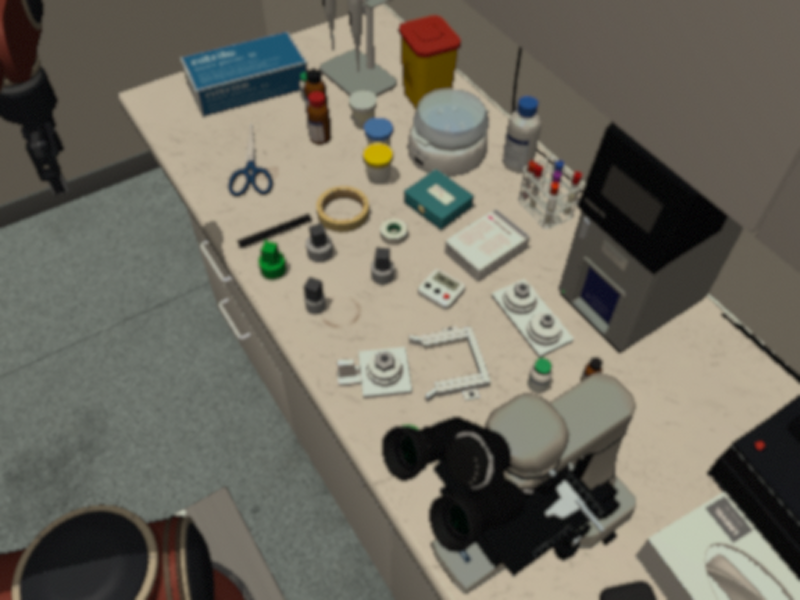

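View pics/side0.png

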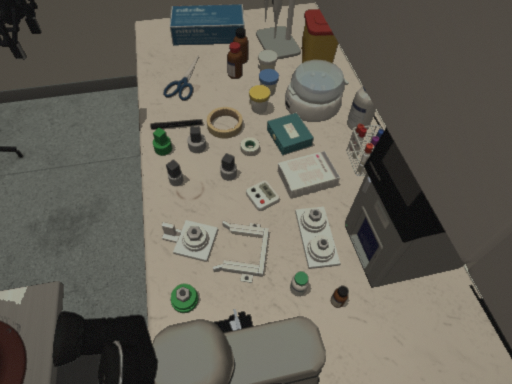

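The side view shows the tray with its hub at (195,240) and its tab at (168,232). The holder is at (245,250) and the stand at (317,237). The three steel sockets are at (175,172), (196,138) and (229,166). The green look-alikes are a socket at (162,141) and a hub at (183,297), and I'll leave both alone. The steel sockets and the tray with the hub, tab and tongue fit the description; the green ones don't.

```bash
python3 - <<'E'
from h import *
for n in("scene","side"):
    c=np.load(f"c_{n}.npz"); w=c["w"]; s=1 
    print(n,c["K"][0,0], "table z", np.nanmedian(w[(slice(240,250),slice(205,212))] if n=="side" else w[165:175,180:190],axis=(0,1)))
    # points
    P=w.reshape(-1,3); P=P[~np.isnan(P[:,0])]
    if n=="side":
        pts=dict(tray=(195,240),tab=(168,230),s1=(174,166),s2=(196,132),s3=(229,159),green=(161,134),sp1=(316,213),sp2=(321,243),holderstop=(266,250),railL=(243,230),railR=(240,268),timer=(262,194))
        for k,(u,v) in pts.items(): print(k,w[v,u].round(3),c["im"][v,u])
# orthographic top view of merged clouds
    zi=np.zeros((600,600),np.float32)
    m=(P[:,0]>0.1)&(P[:,0]<.9)&(P[:,2]>0.003)&(P[:,2]<0.15)
    for lo in [0.042]:
        q=P[m&(P[:,2]>lo)]
        from scipy.cluster.hierarchy import fclusterdata
        q=q[(q[:,1]<0.9)&(q[:,1]>0.1)&(q[:,0]<.75)]
        l=fclusterdata(q,0.012,'distance')
        for i in np.unique(l):
            k=q[l==i]
            if 8<len(k)<600: 
                t=k[k[:,2]>k[:,2].max()-.006]
                print(len(k),"mid",((t.min(0)+t.max(0))/2).round(3),"ext",np.ptp(k,0).round(3))
E
```

```text
scene 479.7383807876634 table z [0.40805999 0.46132254 0.00317478]
47 mid [0.687 0.118 0.05 ] ext [0.021 0.022 0.011]
65 mid [0.692 0.189 0.05 ] ext [0.026 0.023 0.011]
34 mid [0.74  0.893 0.146] ext [0.015 0.011 0.035]
19 mid [0.746 0.809 0.146] ext [0.005 0.016 0.031]
388 mid [0.747 0.559 0.109] ext [0.028 0.104 0.069]
238 mid [0.71  0.72  0.068] ext [0.059 0.06  0.029]
285 mid [0.654 0.572 0.067] ext [0.055 0.058 0.028]
258 mid [0.692 0.634 0.067] ext [0.057 0.062 0.028]
322 mid [0.613 0.726 0.109] ext [0.048 0.046 0.07 ]
212 mid [0.643 0.795 0.109] ext [0.046 0.04  0.07 ]
32 mid [0.649 0.851 0.065] ext [0.018 0.024 0.025]
382 mid [0.588 0.891 0.077] ext [0.158 0.022 0.038]
52 mid [0.38  0.219 0.048] ext [0.023 0.017 0.009]
103 mid [0.432 0.194 0.048] ext [0.029 0.027 0.009]
123 mid [0.533 0.36  0.067] ext [0.034 0.033 0.028]
143 mid [0.405 0.365 0.065] ext [0.031 0.03  0.026]
134 mid [0.381 0.473 0.067] ext [0.032 0.032 0.028]
121 mid [0.467 0.463 0.067] ext [0.025 0.03  0.028]
side 380.8200100700214 table z [0.45889418 0.17290009 0.01035326]
tray [0.434 0.177 0.033] [89 87 80]
t
[... 586 characters left out ...]
2] ext [0.026 0.088 0.063]
266 mid [0.713 0.718 0.062] ext [0.058 0.055 0.022]
285 mid [0.696 0.631 0.061] ext [0.057 0.058 0.022]
326 mid [0.656 0.568 0.063] ext [0.057 0.058 0.024]
347 mid [0.616 0.725 0.105] ext [0.044 0.041 0.065]
255 mid [0.647 0.793 0.104] ext [0.045 0.043 0.065]
44 mid [0.744 0.893 0.13 ] ext [0.01  0.012 0.076]
445 mid [0.593 0.887 0.069] ext [0.181 0.026 0.03 ]
123 mid [0.434 0.19  0.047] ext [0.028 0.028 0.008]
63 mid [0.382 0.216 0.047] ext [0.025 0.018 0.007]
155 mid [0.535 0.356 0.064] ext [0.031 0.031 0.025]
164 mid [0.407 0.362 0.064] ext [0.031 0.032 0.025]
137 mid [0.469 0.461 0.063] ext [0.026 0.028 0.023]
145 mid [0.383 0.468 0.064] ext [0.032 0.03  0.024]
```

View pics/wrist0.png

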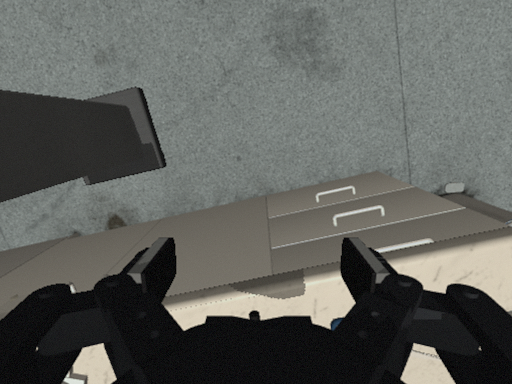

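The wrist view shows only the floor and cart edge between the fingers, so it's no use from here. Next I'll get the yaws of the tray, holder and sockets from the clouds.

```bash
python3 - <<'E'
from h import *
def rect(q): 
    (c,s,a)=cv2.minAreaRect((q[:,:2]*1000).astype(np.float32)); return np.round(c,1),np.round(s,1),round(a,1)
ims=[]
for n in("scene","side"):
    c=np.load(f"c_{n}.npz"); w=c["w"];P=w.reshape(-1,3); C=c["im"].reshape(-1,3)
    g=~np.isnan(P[:,0]);P=P[g];C=C[g]
    def near(x,y,r): return np.hypot(P[:,0]-x,P[:,1]-y)<r
    print(n)
    for k,(x,y) in dict(s1=(.406,.363),s2=(.468,.462),s3=(.534,.358),).items():
        m=near(x,y,.035)
        print(k,"shanktop",rect(P[m&(P[:,2]>.058)]),"shank",rect(P[m&(P[:,2]>.036)]),"skirt",rect(P[m&(P[:,2]>.022)&(P[:,2]<.035)]),"base",rect(P[m&(P[:,2]>.012)]))
    m=near(.385,.215,.03)&(P[:,2]>.03); m&=near(.433,.192,.2)&~near(.433,.192,.031)
    print("tab",rect(P[m]))
    print("traytop",rect(P[near(.433,.192,.057)&(P[:,2]>.0065)&(P[:,2]<.014)]))
    print("nut",rect(P[near(.433,.192,.03)&(P[:,2]>.040)]))
    m=(P[:,2]>.013)&(P[:,2]<.026)&(P[:,0]>.46)&(P[:,0]<.62)&(P[:,1]>.05)&(P[:,1]<.235)&~near(.433,.192,.05)
    np.save(f"hold_{n}",P[m]); print("holder",rect(P[m]),m.sum())
# rectified colour at z=.018, 0.4mm.. region x .33-.63,y .05-.26 from side+scene
for n,z in(("scene",.018),("side",.018)):
    c=np.load(f"c_{n}.npz");E=c["E"];K=c["K"];im=c["im"]
    S=.0008; X,Y=np.meshgrid(.33+np.arange(375)*S,.26-np.arange(290)*S)
    p=np.stack([X,Y,np.full_like(X,z)],-1); q=(p-E[:3,3])@E[:3,:3]; q=q@K.T
    ims.append(cv2.remap(im,(q[...,0]/q[...,2]).astype(np.float32),(q[...,1]/q[...,2]).astype(np.float32),1))
cv2.imwrite("pics/rect.png",cv2.resize(np.hstack(ims)[...,::-1],None,fx=1.06,fy=1.06))
E
```

```text
scene
s1 shanktop (array([404.3, 364.6]), array([25. , 25.1]), 38.8) shank (array([403. , 364.9]), array([26.5, 27.1]), 38.8) skirt (array([401.1, 358.9]), array([21., 33.]), 64.6) base (array([403.5, 362.9]), array([32.7, 30.6]), 14.8)
s2 shanktop (array([467.2, 464.5]), array([28.3, 24.3]), 80.3) shank (array([466.9, 464.3]), array([28.9, 24.6]), 81.4) skirt (array([465.4, 460. ]), array([38.3, 44.2]), 57.2) base (array([464.7, 459.8]), array([39.4, 45.1]), 57.2)
s3 shanktop (array([531. , 360.6]), array([29.1, 23.8]), 51.7) shank (array([531. , 360.3]), array([29.7, 24. ]), 51.3) skirt (array([529.8, 358.7]), array([32.6, 37. ]), 57.9) base (array([529.6, 358.3]), array([32.4, 37.6]), 59.9)
tab (array([379.6, 218.1]), array([12.2, 24.9]), 68.7)
traytop (array([428. , 197.2]), array([91.4, 94.9]), 52.8)
nut (array([432.6, 194.2]), array([28.8, 27.3]), 1.7)
holder (array([546.2, 143. ]), array([117.4, 184.2]), 64.7) 669
side
s1 shanktop (array([407.3, 360.4]), array([23.8, 26.6]), 38.0) shank (array([406.8, 360.5]), array([24.8, 26.7]), 35.5) skirt (array([407.4, 354.8]), array([33.3, 21.5]), 6.5) base (array([407.6, 359.5]), array([32.7, 29.2]), 35.5)
s2 shanktop (array([468.9, 460.3]), array([25.4, 22.4]), 83.1) shank (array([469.1, 459.1]), array([27.8, 24.2]), 82.6) skirt (array([468.7, 457. ]), array([38.6, 45.5]), 81.2) base (array([468.6, 456.6]), array([39.4, 45.5]), 81.2)
s3 shanktop (array([533.6, 357.1]), array([24.3, 24.5]), 47.7) shank (array([533.5, 357.1]), array([24.3, 25.1]), 50.6) skirt (array([533.8, 352.5]), array([31. , 39.1]), 89.8) base (array([532.9, 354.3]), array([34.8, 38.7]), 79.2)
tab (array([381.8, 215.8]), array([10. , 26.5]), 63.8)
traytop (array([425.1, 195.1]), array([82. , 94.5]), 64.0)
nut (array([434.3, 191. ]), array([27.8, 28.5]), 16.0)
holder (array([551.6, 135.6]), array([120. , 161.9]), 69.1) 891
```

View pics/rect.png

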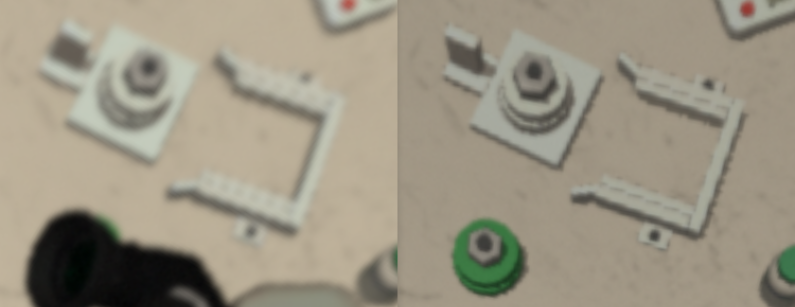

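Skirt widths are about 33, 45 and 39 mm. So (0.406,0.362) is the thinnest socket, (0.533,0.358) the middle one and (0.468,0.462) the thickest. I'm moving toward the holder for a close wrist view and checking the microscope's extents first.

```bash
python3 -m handwheel '[{"tx":-32,"ty":-23.5},{"tx":-32,"ty":-23.5},{"tx":-32,"ty":-23.5},{"tx":-32,"ty":-23.5},{"tx":-32,"ty":-23.5},{"tx":-32,"ty":-23.5},{"tx":-32,"ty":-23.5}]' 85
python3 - <<'E'
from h import *
for n in("scene","side"):
    P=np.load(f"c_{n}.npz")["w"].reshape(-1,3);P=P[(P[:,2]>.06)&(P[:,0]>.2)&(P[:,0]<.9)&(P[:,1]<.3)]
    for y in np.arange(-.2,.3,.03):
        q=P[(P[:,1]>=y)&(P[:,1]<y+.03)]
        if len(q)>5: print(n,round(y,2),[ (round(x,2),round(q[(q[:,0]>=x)&(q[:,0]<x+.08)][:,2].max(),2)) for x in np.arange(.2,.9,.08) if ((q[:,0]>=x)&(q[:,0]<x+.08)).sum()>3])
p=optics.camera_params("wrist");print(p)
E
```

```text
scene -0.2 [(np.float64(0.28), np.float64(0.35)), (np.float64(0.36), np.float64(0.16)), (np.float64(0.44), np.float64(0.16)), (np.float64(0.52), np.float64(0.1)), (np.float64(0.6), np.float64(0.52)), (np.float64(0.68), np.float64(0.12)), (np.float64(0.76), np.float64(0.14))]
scene -0.17 [(np.float64(0.28), np.float64(0.36)), (np.float64(0.36), np.float64(0.33)), (np.float64(0.44), np.float64(0.31)), (np.float64(0.52), np.float64(0.11)), (np.float64(0.6), np.float64(0.58))]
scene -0.14 [(np.float64(0.28), np.float64(0.36)), (np.float64(0.36), np.float64(0.35)), (np.float64(0.44), np.float64(0.33)), (np.float64(0.52), np.float64(0.26)), (np.float64(0.6), np.float64(0.64))]
scene -0.11 [(np.float64(0.28), np.float64(0.35)), (np.float64(0.36), np.float64(0.35)), (np.float64(0.44), np.float64(0.33)), (np.float64(0.52), np.float64(0.26)), (np.float64(0.6), np.float64(0.7))]
scene -0.08 [(np.float64(0.2), np.float64(0.32)), (np.float64(0.28), np.float64(0.36)), (np.float64(0.36), np.float64(0.33)), (np.float64(0.44), np.float64(0.33)), (np.float64(0.52), np.float64(0.26)), (np.float64(0.6),
[... 2989 characters left out ...]
(0.76), np.float64(0.32))]
side 0.19 [(np.float64(0.6), np.float64(0.52))]
side 0.28 [(np.float64(0.76), np.float64(0.08)), (np.float64(0.84), np.float64(0.1))]
{'mtx': array([[274.94998438,   0.        , 258.0493327 ],
       [  0.        , 274.94998438, 195.88182467],
       [  0.        ,   0.        ,   1.        ]]), 'tool_from_camera': array([[ 9.85674920e-04, -9.65452114e-01, -2.60578672e-01,
         6.67132164e-02],
       [ 9.99998432e-01,  1.33491814e-03, -1.16328079e-03,
        -6.27452825e-04],
       [ 1.47094309e-03, -2.60577117e-01,  9.65451916e-01,
        -1.24451489e-01],
       [ 0.00000000e+00,  0.00000000e+00,  0.00000000e+00,
         1.00000000e+00]])}$[0]: bad value
```

```bash
python3 - <<'E'
from h import *
for n in("scene","side"):
    c=np.load(f"c_{n}.npz");w=c["w"]
    m=(w[...,2]>.4)&(w[...,0]>.5)&(w[...,0]<.9)&(w[...,1]<.5)&(w[...,1]>-.3)
    v,u=np.nonzero(m);print(n,m.sum(),u.min(),u.max(),v.min(),v.max(),np.nanmin(w[m],0),np.nanmax(w[m],0),c["im"][m].mean(0), c["d"][m].min())
    i=np.argsort(w[m][:,1])[::len(u)//8]; print(np.c_[u,v][i].tolist(), w[m][i].round(2).tolist())
E
python3 -m handwheel '[{"tx":-32,"ty":-23,"tz":0,"roll":0},{"tx":-32,"ty":-23,"tz":0,"roll":0}]' 85
```

```text
scene 18769 297 511 0 174 [ 0.62125639 -0.17748023  0.5083573 ] [0.63665347 0.31139318 0.70930087] [97.68820928 90.36949225 81.2176994 ] 0.5359523
[[511, 174], [476, 130], [457, 124], [447, 108], [462, 21], [442, 9], [413, 7], [375, 17], [297, 0]] [[0.63, -0.18, 0.51], [0.63, -0.11, 0.53], [0.62, -0.08, 0.52], [0.62, -0.05, 0.53], [0.62, -0.03, 0.66], [0.63, 0.01, 0.65], [0.62, 0.05, 0.63], [0.63, 0.12, 0.58], [0.62, 0.31, 0.51]]
side 34233 315 511 0 347 [ 0.62411791 -0.17981571  0.5077708 ] [0.63637616 0.20716054 0.64769642] [79.0607893  73.88508165 66.95568603] 0.18581234
[[511, 347], [497, 209], [462, 182], [485, 99], [456, 98], [475, 14], [418, 62], [376, 77], [315, 1]] [[0.63, -0.18, 0.51], [0.63, -0.12, 0.56], [0.63, -0.09, 0.55], [0.63, -0.07, 0.6], [0.63, -0.05, 0.59], [0.63, -0.03, 0.63], [0.63, -0.0, 0.58], [0.63, 0.04, 0.53], [0.63, 0.21, 0.51]]
t: 0.32
tool_pos: [0.192, 0.5495, 0.2492]
tool_rot: [-0.35, -3.122, 0.002]
contact_force: [1.1, 0.3, 0.9]
opening: 0.0853
grip_force: 0.0
```

```bash
python3 -m handwheel '[{"tx":-32,"ty":-25,"tz":2},{"tx":-32,"ty":-25,"tz":2},{"tx":-32,"ty":-25,"tz":2},{"tx":-32,"ty":-25,"tz":2},{"tx":-32,"ty":-25,"tz":2},{"tx":-32,"ty":-25,"tz":2},{"tx":-32,"ty":-25,"tz":2},{"tx":-32,"ty":-25,"tz":2},{"tx":-32,"ty":-25,"tz":2},{"tx":-32,"ty":-25,"tz":2},{"tx":-32,"ty":-25,"tz":2},{"tx":0,"ty":0,"tz":0}]' 85
python3 - <<'E'
from h import *
im,d,w,K,E=cloud("wrist"); np.savez("c_w1",im=im,d=d,w=w,K=K,E=E)
cv2.imwrite("pics/w1.png",im[...,::-1]); print(ctrl.get_obs()["tool_pos"],E[:3,3])
E
```

```text
[0.19655919 0.54490258 0.24896999] [0.12683277 0.56382122 0.37366063]$[0]: bad value
```

View pics/w1.png

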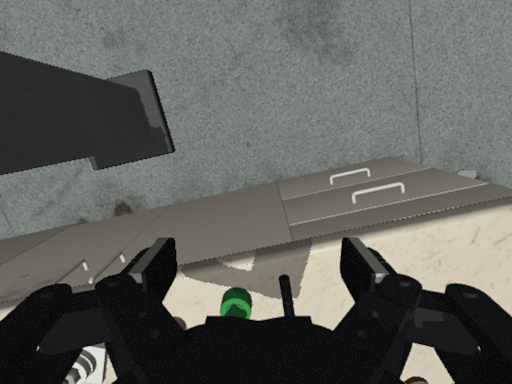

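The move was refused because every row needs all four keys. The wrist camera still shows mostly the floor. Retrying.

```bash
python3 -m handwheel '[{"tx":-32,"ty":-25,"tz":2,"roll":0},{"tx":-32,"ty":-25,"tz":2,"roll":0},{"tx":-32,"ty":-25,"tz":2,"roll":0},{"tx":-32,"ty":-25,"tz":2,"roll":0},{"tx":-32,"ty":-25,"tz":2,"roll":0},{"tx":-32,"ty":-25,"tz":2,"roll":0},{"tx":-32,"ty":-25,"tz":2,"roll":0},{"tx":-32,"ty":-25,"tz":2,"roll":0},{"tx":-32,"ty":-25,"tz":2,"roll":0},{"tx":-32,"ty":-25,"tz":2,"roll":0},{"tx":-32,"ty":-25,"tz":2,"roll":0},{"tx":0,"ty":0,"tz":0,"roll":0}]' 85
cat > v.py <<'E'
import sys
from h import *
im,d,w,K,E=cloud("wrist"); np.savez("c_"+sys.argv[1],im=im,d=d,w=w,K=K,E=E)
cv2.imwrite(f"pics/{sys.argv[1]}.png",im[...,::-1]); o=ctrl.get_obs();print(o["tool_pos"],E[:3,3],o["q"].round(2))
def rect(q): 
    (c,s,a)=cv2.minAreaRect((q[:,:2]*1000).astype(np.float32)); return np.round(c,1),np.round(s,1),round(a,1)
P=w.reshape(-1,3);P=P[P[:,2]<.07]
near=lambda x,y,r:np.hypot(P[:,0]-x,P[:,1]-y)<r
Z=P[:,2]
h=np.histogram(Z,bins=np.arange(-.01,.07,.002));print("zhist",h[0].tolist())
print("tab",rect(P[near(.381,.217,.025)&(Z>.041)&(Z<.052)]))
print("hole nut", rect(P[near(.433,.192,.03)&(Z>.038)]))
print("boss", cv2.minEnclosingCircle((P[near(.433,.192,.03)&(Z>.026)&(Z<.034)][:,:2]*1000).astype(np.float32)))
m=(Z>.015)&(Z<.024)&(P[:,0]>.45)&(P[:,0]<.63)&(P[:,1]>.05)&(P[:,1]<.235)&~near(.433,.192,.05)
np.save("holdw",P[m]);print("holder",rect(P[m]),m.sum())
E
python3 v.py w2
```

```text
t: 1.37
tool_pos: [0.4767, 0.1976, 0.2274]
tool_rot: [0.367, 3.119, -0.004]
contact_force: [-0.4, 0.3, 0.1]
opening: 0.0849
grip_force: 0.0
[0.47507582 0.19990932 0.22744553] [0.41153493 0.21280795 0.35177521] [ 0.25 -0.2   1.89 -0.    1.45 -1.08]
zhist [23, 129, 303, 782, 29745, 58101, 2374, 879, 895, 1919, 3379, 1106, 1592, 1910, 3130, 792, 983, 1589, 731, 2047, 2635, 1786, 1038, 777, 906, 875, 1082, 1012, 1115, 539, 300, 438, 360, 430, 376, 228, 793, 741, 58]
tab (array([379.7, 217.8]), array([ 9.8, 25.7]), 64.3)
hole nut (array([432. , 192.8]), array([28.1, 31. ]), 81.3)
boss ((431.8267822265625, 192.75161743164062), 24.32627296447754)
holder (array([557.4, 136. ]), array([117.3, 185.6]), 65.6) 2346
```

```bash
python3 - <<'E'
from h import *
c=np.load("c_w2.npz");E=c["E"];K=c["K"];im=c["im"];w=c["w"]
S=.0005; X,Y=np.meshgrid(.34+np.arange(600)*S,.26-np.arange(420)*S)
p=np.stack([X,Y,np.full_like(X,.018)],-1); q=(p-E[:3,3])@E[:3,:3]; q=q@K.T
o=cv2.remap(im,(q[...,0]/q[...,2]).astype(np.float32),(q[...,1]/q[...,2]).astype(np.float32),1)
P=np.load("holdw.npy")
for x,y,z in P: cv2.circle(o,(int((x-.34)/S),int((.26-y)/S)),0,(255,0,0),-1)
cv2.imwrite("pics/o2.png",o[...,::-1])
E
```

```text
(no output)
```

View pics/o2.png

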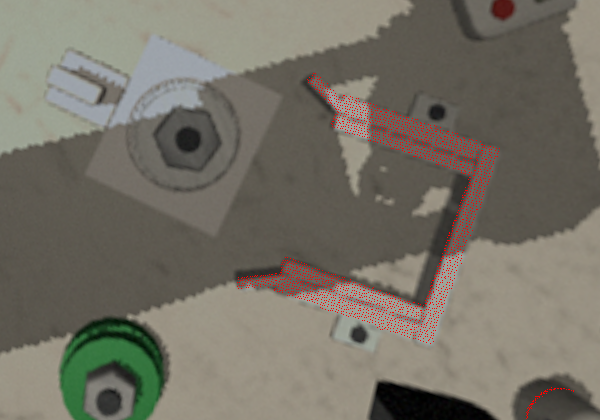

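The orthographic view shows the hub and tray at (187,138), the tab at (78,83), and the holder with rails from (340,105) to (500,150) and (290,265) to (433,340). The stop bar runs from (500,148) to (433,343). Now fitting the holder frame.

```bash
python3 - <<'E'
from h import *
P=np.load("holdw.npy"); P=P[P[:,0]<.6]
best=None
# yaw: minimise area of box of straight part
for a in np.arange(-24,-12,.25):
    t=np.deg2rad(a); L=(P[:,:2]-[.51,.145])@np.array([[np.cos(t),-np.sin(t)],[np.sin(t),np.cos(t)]])
    m=L[:,0]>-.03; q=L[m]
    xm,ym,yM=np.percentile(q[:,0],99.5),np.percentile(q[:,1],.5),np.percentile(q[:,1],99.5)
    s=(yM-ym)+xm
    if best is None or s<best[0]: best=(s,a)
print(best)
for a in(best[1],-18.5,-19):
    t=np.deg2rad(a);M=np.array([[np.cos(t),-np.sin(t)],[np.sin(t),np.cos(t)]]);L=(P[:,:2]-[.51,.145])@M*1000
    s=L[(abs(L[:,1])<30)&(L[:,0]>20)];
    print(a,"stop x",np.percentile(s[:,0],[1,99]),[np.round(np.percentile(s[(s[:,1]>y)&(s[:,1]<y+15)][:,0],[2,98]),1) for y in(-30,-15,0,15)])
    for x in range(-75,45,10):
        r=L[(L[:,0]>x)&(L[:,0]<x+10)]; u=r[r[:,1]>0,1];l=r[r[:,1]<0,1]
        print(x,np.round(np.percentile(u,[2,98]),1) if len(u)>5 else '',np.round(np.percentile(l,[2,98]),1) if len(l)>5 else '')
E
```

```text
(np.float64(0.16636741457343063), np.float64(-19.75))
-19.75 stop x [21.24021631 62.23157346] [array([21.2, 61.2]), array([52.1, 62.2]), array([52.2, 61.8]), array([52.1, 61.7])]
-75  
-65  
-55  
-45 [62.6 69.3] [-44.3 -37.6]
-35 [58.2 67.3] [-42.6 -33.5]
-25 [47.7 64.2] [-39.4 -22. ]
-15 [47.3 64.7] [-39.2 -22. ]
-5 [47.4 64.4] [-38.8 -21.9]
5 [47.5 64.5] [-39.4 -21.7]
15 [47.4 64.8] [-39.1 -22. ]
25 [47.7 64.9] [-38.6 -21.6]
35 [47.8 64.9] [-39.2 -22. ]
-18.5 stop x [20.70351541 62.11964105] [array([20.7, 60.8]), array([51.8, 62. ]), array([52.4, 61.9]), array([52.6, 62.1])]
-75  
-65  
-55  
-45 [64.2 70.1] [-43.5 -36.4]
-35 [59.6 69. ] [-41.  -32.4]
-25 [48.  64.6] [-39.  -21.5]
-15 [47.5 64.6] [-38.9 -21.7]
-5 [47.4 64.4] [-38.7 -21.9]
5 [47.2 64.7] [-39.6 -22. ]
15 [46.9 64.4] [-39.5 -22.4]
25 [47.3 64.3] [-39.2 -22.3]
35 [46.8 64. ] [-40.1 -22.9]
-19 stop x [20.90746143 62.13168705] [array([20.9, 61. ]), array([51.9, 62.1]), array([52.3, 61.9]), array([52.4, 61.9])]
-75  
-65  
-55  
-45 [64.  69.8] [-43.8 -37.1]
-35 [58.6 67.8] [-42.2 -32.7]
-25 [47.9 64.4] [-39.2 -21.7]
-15 [47.4 64.5] [-39.1 -21.8]
-5 [47.4 64.4] [-38.8 -21.9]
5 [47.3 64.7] [-39.5 -21.9]
15 [47.1 64.6] [-39.3 -22.2]
25 [47.3 64.6] [-39. -22.]
35 [47.3 64.4] [-39.7 -22.5]
```

```bash
cat > go.py <<'E'
# usage: go.py x y z yawdeg(of tool y, clockwise from +y): prints needed rows in tool axes
import sys
from h import *
o=ctrl.get_obs(); M=R.from_rotvec(o["tool_rot"]).as_matrix(); p=o["tool_pos"]
g=np.array([float(a) for a in sys.argv[1:4]]); yaw=np.degrees(np.arctan2(M[0,1],M[1,1]))
print("t",o["t"],"pos",p.round(4),"yaw",round(yaw,2),"tilt",M[:,2].round(4),"F",o["contact_force"].round(1),"op",round(o["opening"],4),"grip",round(o["grip_force"],1),"q",o["q"].round(2))
dy=(float(sys.argv[4])-yaw+90)%180-90
print("tool shift mm",(M.T@(g-p)*1000).round(1),"roll",np.radians(dy).round(4))
E
python3 -m handwheel '[{"tx":25,"ty":-1,"tz":0,"roll":0},{"tx":24,"ty":-1,"tz":10,"roll":0},{"tx":24,"ty":-1,"tz":20,"roll":0},{"tx":24,"ty":-2,"tz":20,"roll":0},{"tx":0,"ty":0,"tz":25,"roll":0.107},{"tx":0,"ty":0,"tz":20,"roll":0.106},{"tx":0,"ty":0,"tz":0,"roll":0},{"tx":0,"ty":0,"tz":0,"roll":0}]' 42
python3 go.py .3797 .2178 .036 25.6
```

```text
t: 2.08
tool_pos: [0.3766, 0.22, 0.1321]
tool_rot: [-0.679, -3.065, 0.002]
contact_force: [0.1, -0.9, 0.4]
opening: 0.0421
grip_force: 0.0
t 2.0833 pos [0.3766 0.22   0.1321] yaw 24.97 tilt [-2.7e-03 -7.0e-04 -1.0e+00] F [ 0.1 -0.9  0.4] op 0.0421 grip 0.0 q [ 0.36 -0.32  2.15  0.    1.31 -0.78]
tool shift mm [-3.9 -0.5 96.1] roll 0.011
```

```bash
python3 v.py w3 | sed -n '1p;3,5p'
```

```text
[0.37793219 0.2202088  0.13363846] [0.31629446 0.24745715 0.25671347] [ 0.36 -0.32  2.15  0.    1.31 -0.78]
tab (array([379.1, 218.4]), array([ 9.7, 25.1]), 65.1)
hole nut (array([431.9, 193.4]), array([28.5, 31.3]), 22.0)
boss ((431.75885009765625, 193.11203002929688), 24.649452209472656)
```

```bash
python3 -m handwheel '[{"tx":-1,"ty":-1,"tz":20,"roll":0.008},{"tx":-1,"ty":0,"tz":25,"roll":0},{"tx":0,"ty":0,"tz":25,"roll":0},{"tx":0,"ty":0,"tz":17,"roll":0},{"tx":0,"ty":0,"tz":9,"roll":0},{"tx":0,"ty":0,"tz":0,"roll":0},{"tx":0,"ty":0,"tz":0,"roll":0}]' 42
python3 -m handwheel '[{"tx":0,"ty":0,"tz":0,"roll":0},{"tx":0,"ty":0,"tz":0,"roll":0},{"tx":0,"ty":0,"tz":0,"roll":0},{"tx":0,"ty":0,"tz":0,"roll":0},{"tx":0,"ty":0,"tz":0,"roll":0},{"tx":0,"ty":0,"tz":0,"roll":0}]' 0 50
python3 go.py .3762 .2056 .036 19.3
```

```text
t: 2.72
tool_pos: [0.3805, 0.2183, 0.0383]
tool_rot: [0.696, 3.062, 0.002]
contact_force: [-0.2, 0.6, 0.4]
opening: 0.0422
grip_force: 0.0
t: 3.22
tool_pos: [0.3807, 0.2183, 0.0387]
tool_rot: [0.697, 3.061, 0.002]
contact_force: [-1.4, -0.5, 6.5]
opening: 0.0092
grip_force: 50.1
t 3.2167 pos [0.3807 0.2183 0.0387] yaw 25.65 tilt [ 2.6e-03  9.0e-04 -1.0e+00] F [-1.4 -0.5  6.5] op 0.0092 grip 50.1 q [ 0.35 -0.17  2.2  -0.    1.1  -0.77]
tool shift mm [ -1.4 -13.4   2.7] roll -0.1108
```

```bash
python3 -m handwheel '[{"tx":0,"ty":-2,"tz":0,"roll":-0.028},{"tx":0,"ty":-3,"tz":0,"roll":-0.028},{"tx":0,"ty":-3,"tz":0,"roll":-0.028},{"tx":0,"ty":-3,"tz":0,"roll":-0.027},{"tx":0,"ty":-3,"tz":0,"roll":0},{"tx":0,"ty":0,"tz":0,"roll":0},{"tx":0,"ty":0,"tz":0,"roll":0}]' 0 50
python3 go.py .4738 .1712 .0385 19.3
```

```text
t: 3.8
tool_pos: [0.3757, 0.2059, 0.0387]
tool_rot: [0.526, 3.094, 0.005]
contact_force: [0.0, 4.2, 6.1]
opening: 0.0092
grip_force: 50.0
t 3.8 pos [0.3757 0.2059 0.0387] yaw 19.29 tilt [ 0.0036  0.0024 -1.    ] F [0.  4.2 6.1] op 0.0092 grip 50.0 q [ 0.33 -0.2   2.23  0.    1.11 -0.91]
tool shift mm [-104.1   -0.4    0.5] roll 0.0001
```

```bash
python3 v.py w4 | sed -n '1p;4,5p'; python3 - <<'E'
from h import *
im=optics.get_image("side")[0]; cv2.imwrite("pics/s4.png",cv2.resize(im[170:320,120:320,::-1],(800,600)))
E
```

```text
[0.37569413 0.20587757 0.03870808] [0.31212256 0.22695805 0.16300091] [ 0.33 -0.2   2.23  0.    1.11 -0.91]
hole nut (array([0., 0.]), array([0., 0.]), 0.0)
boss ((410.987060546875, 193.08477783203125), 9.278800964355469)
```

```bash
python3 -m handwheel '[{"tx":-6,"ty":0,"tz":0,"roll":0},{"tx":-8,"ty":0,"tz":0,"roll":0},{"tx":-8,"ty":0,"tz":0,"roll":0},{"tx":-8,"ty":0,"tz":0,"roll":0},{"tx":-8,"ty":0,"tz":0,"roll":0},{"tx":-8,"ty":0,"tz":0,"roll":0},{"tx":-8,"ty":0,"tz":0,"roll":0},{"tx":-8,"ty":0,"tz":0,"roll":0},{"tx":-8,"ty":0,"tz":0,"roll":0},{"tx":-8,"ty":0,"tz":0,"roll":0},{"tx":-6,"ty":0,"tz":0,"roll":0},{"tx":0,"ty":0,"tz":0,"roll":0}]' 0 50
python3 go.py .4738 .1712 .0385 19.3
```

```text
t: 4.9
tool_pos: [0.4536, 0.178, 0.0387]
tool_rot: [-0.527, -3.095, -0.002]
contact_force: [-7.7, 3.3, 13.3]
opening: 0.009
grip_force: 51.2
t 4.9 pos [0.4536 0.178  0.0387] yaw 19.32 tilt [-0.0021  0.0015 -1.    ] F [-7.7  3.3 13.3] op 0.009 grip 51.2 q [ 0.22 -0.04  2.08  0.    1.1  -1.01]
tool shift mm [-21.3   0.3   0.1] roll -0.0004
```

```bash
python3 -m handwheel '[{"tx":-5,"ty":0,"tz":0,"roll":0},{"tx":-5,"ty":0,"tz":0,"roll":0},{"tx":-4,"ty":0,"tz":0,"roll":0},{"tx":-3,"ty":0,"tz":0,"roll":0},{"tx":-2,"ty":0,"tz":0,"roll":0},{"tx":0,"ty":0,"tz":0,"roll":0}]' 0 50
python3 -m handwheel '[{"tx":-1,"ty":0,"tz":0,"roll":0},{"tx":-1,"ty":0,"tz":0,"roll":0},{"tx":0,"ty":0,"tz":0,"roll":0}]' 0 50
python3 -m handwheel '[{"tx":-1,"ty":0,"tz":0,"roll":0},{"tx":-1,"ty":0,"tz":0,"roll":0},{"tx":0,"ty":0,"tz":0,"roll":0}]' 0 50
python3 go.py .4738 .1712 .0385 19.3
```

```text
t: 5.4
tool_pos: [0.4702, 0.1722, 0.0387]
tool_rot: [-0.526, -3.092, -0.002]
contact_force: [-12.1, 5.1, 17.7]
opening: 0.0092
grip_force: 51.8
t: 5.65
tool_pos: [0.4716, 0.1716, 0.0387]
tool_rot: [-0.526, -3.091, -0.002]
contact_force: [-14.5, 6.2, 19.3]
opening: 0.0089
grip_force: 51.9
t: 5.9
tool_pos: [0.4735, 0.171, 0.0387]
tool_rot: [-0.526, -3.091, -0.002]
contact_force: [-14.2, 5.2, 18.2]
opening: 0.0091
grip_force: 51.9
t 5.9 pos [0.4735 0.171  0.0387] yaw 19.3 tilt [-0.0056  0.0022 -1.    ] F [-14.2   5.2  18.2] op 0.0091 grip 51.9 q [ 0.2   0.    2.04  0.    1.1  -1.04]
tool shift mm [-0.2  0.3  0.2] roll -0.0
```

```bash
python3 -m handwheel '[{"tx":-1,"ty":0,"tz":0,"roll":0},{"tx":-1,"ty":0,"tz":0,"roll":0},{"tx":0,"ty":0,"tz":0,"roll":0}]' 0 50
python3 -m handwheel '[{"tx":-1,"ty":0,"tz":0,"roll":0},{"tx":-1,"ty":0,"tz":0,"roll":0},{"tx":0,"ty":0,"tz":0,"roll":0}]' 0 50
python3 go.py .4738 .1712 .0385 19.3
```

```text
t: 6.15
tool_pos: [0.4751, 0.1705, 0.0387]
tool_rot: [-0.526, -3.09, -0.002]
contact_force: [-15.5, 5.7, 19.9]
opening: 0.0093
grip_force: 52.2
t: 6.4
tool_pos: [0.4752, 0.1704, 0.0386]
tool_rot: [-0.525, -3.085, -0.002]
contact_force: [-22.6, 7.9, 26.5]
opening: 0.0089
grip_force: 53.2
t 6.4 pos [0.4752 0.1704 0.0386] yaw 19.33 tilt [-0.0116  0.0035 -0.9999] F [-22.6   7.9  26.5] op 0.0089 grip 53.2 q [ 0.19  0.01  2.04  0.01  1.1  -1.04]
tool shift mm [1.6 0.3 0.1] roll -0.0005
```

```bash
python3 -m handwheel '[{"tx":-1,"ty":0,"tz":0,"roll":0},{"tx":0,"ty":0,"tz":0,"roll":0},{"tx":3,"ty":0,"tz":0,"roll":0},{"tx":0,"ty":0,"tz":0,"roll":0}]' 0 50
python3 -m handwheel '[{"tx":0,"ty":0,"tz":0,"roll":0},{"tx":0,"ty":0,"tz":0,"roll":0},{"tx":0,"ty":0,"tz":0,"roll":0},{"tx":0,"ty":0,"tz":-15,"roll":0},{"tx":0,"ty":0,"tz":-30,"roll":0},{"tx":0,"ty":0,"tz":-30,"roll":0},{"tx":-10,"ty":0,"tz":-30,"roll":0},{"tx":-20,"ty":0,"tz":-25,"roll":0},{"tx":-20,"ty":0,"tz":0,"roll":0},{"tx":0,"ty":0,"tz":0,"roll":0},{"tx":0,"ty":0,"tz":0,"roll":0},{"tx":0,"ty":0,"tz":0,"roll":0}]' 30 50
cat > nut.py <<'E'
import sys
from h import *
im,d,w,K,E=cloud("wrist"); np.savez("c_"+sys.argv[1],im=im,d=d,w=w,K=K,E=E)
P=w.reshape(-1,3);P=P[P[:,2]<.07];Z=P[:,2]
def feret(q):
    a=np.deg2rad(np.arange(0,180,1)); pr=q[:,:2]@np.array([np.cos(a),np.sin(a)]); return (np.percentile(pr,99.5,0)-np.percentile(pr,.5,0))*1000
for c in [(.5285,.152),(.690,.187),(.685,.117)]:
    c=np.array(c)
    for _ in range(3):
        n=np.hypot(*(P[:,:2]-c).T)
        b=P[(n<.035)&(Z>.027)&(Z<.033)]
        if len(b)<60: break
        (x,y),r=cv2.minEnclosingCircle((b[:,:2]*1000).astype(np.float32)); c=np.array([x,y])/1000
    n=np.hypot(*(P[:,:2]-c).T); q=P[(n<.022)&(Z>.036)&(Z<.0495)]
    if len(q)<40: print("none",c,len(q));continue
    f=feret(q); s=(f+np.roll(f,60)+np.roll(f,120))[:60]/3
    print("boss",c.round(4),round(r,1),"nut n",len(q),"minAF",s.min().round(1),"at",s.argmin(),"max",s.max().round(1),"at",s.argmax(),"nutmean",cv2.minEnclosingCircle((q[:,:2]*1000).astype(np.float32)))
o=ctrl.get_obs();print(o["tool_pos"],E[:3,3])
u,v=(lambda q:(q[0]/q[2],q[1]/q[2]))(K@(E[:3,:3].T@(np.array([.5285,.152,.03])-E[:3,3])))
print(u,v)
cv2.imwrite(f"pics/{sys.argv[1]}.png",im[...,::-1])
E
python3 nut.py w5
```

```text
t: 6.73
tool_pos: [0.4752, 0.1704, 0.0386]
tool_rot: [-0.525, -3.092, -0.002]
contact_force: [-12.3, 4.9, 18.6]
opening: 0.0089
grip_force: 51.9
t: 7.73
tool_pos: [0.5231, 0.1521, 0.1654]
tool_rot: [-0.527, -3.094, 0.002]
contact_force: [0.2, -0.1, 0.2]
opening: 0.0301
grip_force: 0.0
boss [0.5285 0.1511] 24.5 nut n 777 minAF 27.8 at 27 max 29.8 at 56 nutmean ((528.6162109375, 151.03758239746094), 16.15631866455078)
none [0.69  0.187] 19
none [0.685 0.117] 0
[0.52280013 0.15223914 0.16521647] [0.46034003 0.17351584 0.29004624]
261.0594790161433 197.84383633432972
```

The nut on the tray's hub measures 27.8 mm across flats and 32.3 mm across corners, so it is the 28 nut. The nuts in the stand are visibly smaller. That makes the thickest socket, at (0.468,0.461), the one that fits. Now going over it for a closer look.

```bash
python3 -m handwheel '[{"tx":19,"ty":34,"tz":0,"roll":0},{"tx":19,"ty":34,"tz":0,"roll":0},{"tx":19,"ty":34,"tz":0,"roll":0},{"tx":19,"ty":34,"tz":0,"roll":0},{"tx":19,"ty":34,"tz":0,"roll":0},{"tx":19,"ty":34,"tz":0,"roll":0},{"tx":19,"ty":34,"tz":0,"roll":0},{"tx":19,"ty":34,"tz":0,"roll":0},{"tx":0,"ty":0,"tz":0,"roll":-0.1},{"tx":0,"ty":0,"tz":0,"roll":-0.097},{"tx":0,"ty":0,"tz":0,"roll":0},{"tx":0,"ty":0,"tz":0,"roll":0}]' 50 50
cat > soc.py <<'E'
import sys
from h import *
im,d,w,K,E=cloud("wrist"); np.savez("c_"+sys.argv[1],im=im,d=d,w=w,K=K,E=E); cv2.imwrite(f"pics/{sys.argv[1]}.png",im[...,::-1])
P=w.reshape(-1,3);Z=P[:,2]
def rect(q):
    if len(q)<8: return None
    (c,s,a)=cv2.minAreaRect((q[:,:2]*1000).astype(np.float32)); return np.round(c,1),np.round(s,1),round(a,1),len(q)
for k,(x,y) in dict(s1=(.406,.362),s2=(.468,.461),s3=(.533,.358)).items():
    n=np.hypot(P[:,0]-x,P[:,1]-y)
    print(k,"top",rect(P[(n<.03)&(Z>.059)&(Z<.07)]),"skirttop",rect(P[(n<.03)&(Z>.025)&(Z<.034)]))
E
python3 soc.py w6; python3 go.py .468 .461 .05 8
```

```text
t: 8.78
tool_pos: [0.4695, 0.459, 0.1658]
tool_rot: [-0.222, -3.132, 0.002]
contact_force: [0.1, 0.1, -0.0]
opening: 0.0502
grip_force: 0.0
s1 top (array([403.9, 363.9]), array([24.6, 24.2]), 35.3, 941) skirttop (array([405. , 370.8]), array([19.9, 33.3]), 85.1, 301)
s2 top (array([466.4, 463.3]), array([23.3, 24. ]), 81.5, 761) skirttop (array([464. , 463.4]), array([45.2, 40.9]), 84.1, 823)
s3 top (array([520.5, 355.2]), array([ 3.1, 12.7]), 52.2, 33) skirttop (array([518.9, 353.6]), array([12. , 34.3]), 26.4, 221)
t 8.8333 pos [0.4699 0.4588 0.1661] yaw 8.14 tilt [-0.0013 -0.001  -1.    ] F [ 1.1 -0.6  0.3] op 0.0498 grip 0.0 q [ 0.66  0.19  1.61 -0.    1.35 -0.77]
tool shift mm [  2.1   2.  116.1] roll -0.0024
```

View pics/w6.png

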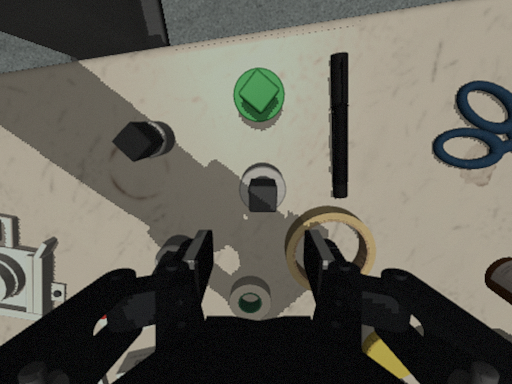

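The steel socket is at (262,190) with a 45 mm skirt and its shank in line with the fingers. The green look-alike is at (259,93) and stays put. The thin socket is at (143,142). I'm grasping the thick steel one.

```bash
python3 -m handwheel '[{"tx":2,"ty":2,"tz":20,"roll":0.006},{"tx":1,"ty":2,"tz":30,"roll":0},{"tx":0,"ty":0,"tz":30,"roll":0},{"tx":0,"ty":0,"tz":22,"roll":0},{"tx":0,"ty":0,"tz":12,"roll":0},{"tx":0,"ty":0,"tz":2,"roll":0},{"tx":0,"ty":0,"tz":0,"roll":0}]' 36 50
python3 -m handwheel '[{"tx":0,"ty":0,"tz":0,"roll":0},{"tx":0,"ty":0,"tz":0,"roll":0},{"tx":0,"ty":0,"tz":0,"roll":0},{"tx":0,"ty":0,"tz":0,"roll":0},{"tx":0,"ty":0,"tz":0,"roll":0}]' 0 60
python3 go.py .467 .463 .05 8.5
```

```text
t: 9.42
tool_pos: [0.4683, 0.4632, 0.0507]
tool_rot: [-0.231, -3.133, 0.001]
contact_force: [-0.1, -0.6, -0.2]
opening: 0.0362
grip_force: 0.0
t: 9.83
tool_pos: [0.4689, 0.4641, 0.0523]
tool_rot: [0.229, 3.132, 0.002]
contact_force: [-0.0, -0.8, 3.6]
opening: 0.0232
grip_force: 59.6
t 9.8333 pos [0.4689 0.4641 0.0523] yaw 8.36 tilt [ 0.0017  0.001  -1.    ] F [-0.  -0.8  3.6] op 0.0232 grip 59.6 q [ 0.67  0.32  1.66 -0.    1.16 -0.76]
tool shift mm [ 1.8 -1.3  2.3] roll 0.0024
```

```bash
python3 -m handwheel '[{"tx":0,"ty":0,"tz":-15,"roll":0},{"tx":0,"ty":0,"tz":-30,"roll":0},{"tx":0,"ty":0,"tz":-30,"roll":0},{"tx":0,"ty":0,"tz":-23,"roll":0},{"tx":0,"ty":0,"tz":0,"roll":0}]' 0 60
python3 -m handwheel '[{"tx":-6,"ty":-15,"tz":0,"roll":0},{"tx":-11,"ty":-30,"tz":0,"roll":0},{"tx":-11,"ty":-30,"tz":0,"roll":0},{"tx":-11,"ty":-30,"tz":0,"roll":0},{"tx":-11,"ty":-30,"tz":0,"roll":0},{"tx":-11,"ty":-30,"tz":0,"roll":0},{"tx":-11,"ty":-30,"tz":0,"roll":0},{"tx":-11,"ty":-30,"tz":0,"roll":0},{"tx":-11,"ty":-30,"tz":0,"roll":0},{"tx":-6,"ty":-25,"tz":0,"roll":0},{"tx":-4,"ty":-15,"tz":0,"roll":0},{"tx":0,"ty":0,"tz":0,"roll":-0.093}]' 0 60
python3 -m handwheel '[{"tx":0,"ty":0,"tz":0,"roll":0},{"tx":0,"ty":0,"tz":0,"roll":0},{"tx":0,"ty":0,"tz":0,"roll":0}]' 0 60
python3 go.py .5304 .151 .110 3
python3 - <<'E'
from h import *
im=optics.get_image("wrist")[0];cv2.imwrite("pics/w7.png",im[...,::-1])
im2=optics.get_image("side")[0];cv2.imwrite("pics/s7.png",cv2.resize(im2[120:300,130:370,::-1],(800,600)))
E
```

```text
t: 10.25
tool_pos: [0.4709, 0.4661, 0.157]
tool_rot: [0.228, 3.125, 0.012]
contact_force: [0.9, 0.9, 0.7]
opening: 0.0233
grip_force: 59.2
t: 11.25
tool_pos: [0.5271, 0.1529, 0.1469]
tool_rot: [-0.086, -3.137, 0.003]
contact_force: [-0.4, 0.7, -1.7]
opening: 0.0233
grip_force: 59.2
t: 11.5
tool_pos: [0.5275, 0.1567, 0.148]
tool_rot: [-0.085, -3.139, 0.001]
contact_force: [-0.4, -0.1, -2.1]
opening: 0.0235
grip_force: 59.2
t 11.5 pos [0.5275 0.1567 0.148 ] yaw 3.1 tilt [-1.9e-03 -3.0e-04 -1.0e+00] F [-0.4 -0.1 -2.1] op 0.0235 grip 59.2 q [ 0.15 -0.04  1.88  0.    1.3  -1.36]
tool shift mm [-3.3 -5.5 38. ] roll -0.0018
```

View pics/w7.png

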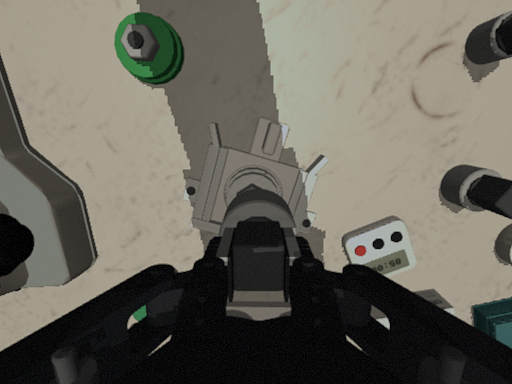

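Socket is held upright at (258,240), with the hub just behind it. I'll measure the socket's in-hand offset from the wrist depth.

```bash
python3 - <<'E'
from h import *
from scipy.optimize import least_squares
o=ctrl.get_obs();im,d,w,K,E=cloud("wrist")
M=R.from_rotvec(o["tool_rot"]).as_matrix(); T=(w-o["tool_pos"])@M*1000
m=(abs(T[...,0])<40)&(abs(T[...,1])<24)&(T[...,2]>-25)&(T[...,2]<60)
q=T[m]; print(np.histogram(q[:,2],bins=np.arange(-25,60,5)))
for lo,hi in((17,23),(24,48)):
    s=q[(q[:,2]>lo)&(q[:,2]<hi)&(q[:,0]>2)]
    if lo>20: 
        f=least_squares(lambda p:np.hypot(s[:,0]-p[0],s[:,1]-p[1])-23,[0,0],loss='soft_l1');print("skirt side centre",f.x,abs(f.fun).mean(),len(s))
    else: print("skirt top max x",np.percentile(s[:,0],99),"y",np.percentile(s[:,1],[1,99]),len(s))
s=q[(q[:,2]<-8)];print("shank top z",np.median(s[:,2]),"x",np.percentile(s[:,0],[2,98]),"y",np.percentile(s[:,1],[2,98]))
E
```

```text
(array([ 279,  635, 2615,  452,  410,  356,  324,  243,  203, 1305,  148,
        131,  124,  109,   98,   17]), array([-25, -20, -15, -10,  -5,   0,   5,  10,  15,  20,  25,  30,  35,
        40,  45,  50,  55]))
skirt top max x 24.427671122378733 y [-21.76846528  20.99390729] 1322
skirt side centre [ 2.02554365 -0.46059609] 0.10620159414164523 596
shank top z -12.296022986913691 x [-8.82957709 14.07631391] y [-17.88397129  17.67435906]
```

```bash
python3 -m handwheel '[{"tx":-3,"ty":-5,"tz":5,"roll":0},{"tx":0,"ty":0,"tz":15,"roll":0},{"tx":0,"ty":0,"tz":15,"roll":0},{"tx":0,"ty":0,"tz":0,"roll":0},{"tx":0,"ty":0,"tz":0,"roll":0},{"tx":0,"ty":0,"tz":0,"roll":0}]' 0 60
python3 go.py .5305 .1515 .082 3
```

```text
t: 12.15
tool_pos: [0.5314, 0.1516, 0.1145]
tool_rot: [0.083, 3.14, -0.0]
contact_force: [0.0, -0.4, -1.3]
opening: 0.0234
grip_force: 59.3
t 12.15 pos [0.5314 0.1516 0.1145] yaw 3.02 tilt [ 6.e-04 -0.e+00 -1.e+00] F [ 0.  -0.4 -1.3] op 0.0234 grip 59.3 q [ 0.14  0.    1.9  -0.    1.24 -1.37]
tool shift mm [ 0.9 -0.1 32.5] roll -0.0003
```

Aligned; lowering in small steps while watching height and force.

```bash
python3 -m handwheel '[{"tx":1,"ty":0,"tz":6,"roll":0},{"tx":0,"ty":0,"tz":5,"roll":0},{"tx":0,"ty":0,"tz":4,"roll":0},{"tx":0,"ty":0,"tz":3,"roll":0},{"tx":0,"ty":0,"tz":2,"roll":0},{"tx":0,"ty":0,"tz":0,"roll":0}]' 0 60
python3 -m handwheel '[{"tx":0,"ty":0,"tz":2,"roll":0},{"tx":0,"ty":0,"tz":2,"roll":0},{"tx":0,"ty":0,"tz":0,"roll":0}]' 0 60
python3 go.py .5305 .1515 .082 3
```

```text
t: 12.65
tool_pos: [0.5305, 0.1515, 0.0942]
tool_rot: [0.083, 3.139, -0.0]
contact_force: [0.4, -0.4, -0.6]
opening: 0.0232
grip_force: 59.6
t: 12.9
tool_pos: [0.5313, 0.1517, 0.0933]
tool_rot: [0.083, 3.139, -0.0]
contact_force: [-4.7, -2.0, 14.0]
opening: 0.0232
grip_force: 61.5
t 12.9 pos [0.5313 0.1517 0.0933] yaw 3.02 tilt [ 1.6e-03 -2.0e-04 -1.0e+00] F [-4.7 -2.  14. ] op 0.0232 grip 61.5 q [ 0.14  0.03  1.91 -0.    1.2  -1.37]
tool shift mm [ 0.8 -0.2 11.3] roll -0.0004
```

Stopped 11 mm high. The hex is either 30° off (shank-face ambiguity) or the socket is too small. Lifting slightly and turning 30°.

```bash
python3 -m handwheel '[{"tx":0,"ty":0,"tz":-12,"roll":0},{"tx":0,"ty":0,"tz":0,"roll":0.105},{"tx":0,"ty":0,"tz":0,"roll":0.105},{"tx":0,"ty":0,"tz":0,"roll":0.105},{"tx":0,"ty":0,"tz":0,"roll":0.105},{"tx":0,"ty":0,"tz":0,"roll":0.104},{"tx":0,"ty":0,"tz":0,"roll":0},{"tx":0,"ty":0,"tz":0,"roll":0},{"tx":0,"ty":0,"tz":0,"roll":0}]' 0 60
python3 go.py .5304 .1504 .082 33
```

```text
t: 13.65
tool_pos: [0.5299, 0.1516, 0.102]
tool_rot: [-0.89, -3.013, -0.0]
contact_force: [0.0, -0.5, -0.5]
opening: 0.0229
grip_force: 59.4
t 13.65 pos [0.5299 0.1516 0.102 ] yaw 32.93 tilt [-2.e-04  1.e-04 -1.e+00] F [ 0.  -0.5 -0.5] op 0.0229 grip 59.4 q [ 0.14  0.02  1.91  0.    1.22 -0.85]
tool shift mm [-1.1 -0.7 20. ] roll 0.0013
```

```bash
python3 -m handwheel '[{"tx":-1,"ty":-1,"tz":3,"roll":0},{"tx":0,"ty":0,"tz":3,"roll":0},{"tx":0,"ty":0,"tz":3,"roll":0},{"tx":0,"ty":0,"tz":2,"roll":0},{"tx":0,"ty":0,"tz":2,"roll":0},{"tx":0,"ty":0,"tz":0,"roll":0}]' 0 60
python3 go.py .5304 .1504 .082 33
```

```text
t: 14.15
tool_pos: [0.53, 0.1502, 0.0883]
tool_rot: [-0.893, -3.011, 0.001]
contact_force: [0.0, 0.6, -1.6]
opening: 0.0232
grip_force: 59.4
t 14.15 pos [0.53   0.1502 0.0883] yaw 33.04 tilt [-9.e-04 -1.e-04 -1.e+00] F [ 0.   0.6 -1.6] op 0.0232 grip 59.4 q [ 0.14  0.04  1.92  0.    1.19 -0.85]
tool shift mm [-0.2  0.4  6.3] roll -0.0007
```

It's below the nut's top (z 0.0883) with no force, so it's dropping over the nut. Seating it fully.

```bash
python3 -m handwheel '[{"tx":0,"ty":0,"tz":2,"roll":0},{"tx":0,"ty":0,"tz":2,"roll":0},{"tx":0,"ty":0,"tz":2,"roll":0},{"tx":0,"ty":0,"tz":1,"roll":0},{"tx":0,"ty":0,"tz":0,"roll":0},{"tx":0,"ty":0,"tz":0,"roll":0}]' 0 60
python3 -m handwheel '[{"tx":0,"ty":0,"tz":1,"roll":0},{"tx":0,"ty":0,"tz":1,"roll":0},{"tx":0,"ty":0,"tz":0,"roll":0}]' 0 60
python3 go.py .5304 .1504 .082 33
```

```text
t: 14.65
tool_pos: [0.5304, 0.1502, 0.0823]
tool_rot: [0.893, 3.012, -0.0]
contact_force: [-1.4, -1.1, 2.1]
opening: 0.0232
grip_force: 59.7
t: 14.9
tool_pos: [0.5306, 0.1502, 0.0823]
tool_rot: [-0.893, -3.011, 0.001]
contact_force: [-7.2, -1.5, 13.5]
opening: 0.0233
grip_force: 61.2
t 14.9 pos [0.5306 0.1502 0.0823] yaw 33.04 tilt [-6.e-04 -4.e-04 -1.e+00] F [-7.2 -1.5 13.5] op 0.0233 grip 61.2 q [ 0.14  0.05  1.92 -0.    1.18 -0.85]
tool shift mm [0.3 0.  0.3] roll -0.0007
```

The socket is seated. At 30° off it would not drop, and an oversized socket would turn freely on a 24 nut, so the fit is snug. Final visual check before hand-in.

```bash
python3 - <<'E'
from h import *
im,d,w,K,E=cloud("side");cv2.imwrite("pics/s9.png",cv2.resize(im[110:290,130:370,::-1],(800,600),interpolation=cv2.INTER_CUBIC))
P=w.reshape(-1,3);n=np.hypot(P[:,0]-.4738,P[:,1]-.171)
q=P[(n<.03)&(P[:,2]>.04)&(P[:,2]<.05)];print("tab",cv2.minAreaRect((q[:,:2]*1000).astype(np.float32)))
E
python3 go.py .5304 .1504 .082 33
```

```text
tab ((476.7895812988281, 167.9739990234375), (10.215234756469727, 24.947324752807617), 71.90763854980469)
t 14.95 pos [0.5306 0.1502 0.0823] yaw 33.04 tilt [-6.e-04 -4.e-04 -1.e+00] F [-6.8 -1.9 12.5] op 0.023 grip 61.2 q [ 0.14  0.04  1.92 -0.    1.18 -0.85]
tool shift mm [0.3 0.1 0.3] roll -0.0006
```

View pics/s9.png

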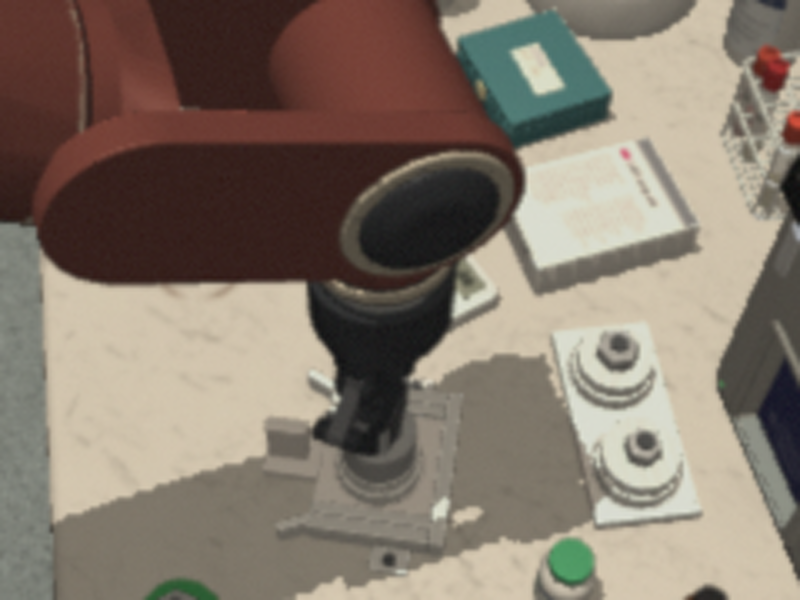

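The tray is flush with the stop bar at (455,450), the socket sits upright on the hub at (380,450), and the spare hubs at (615,355) and (640,455) are untouched. Handing in.

```bash
python3 -c "
from station import ctrl
print(ctrl.finish_job())"
```

```text
the job is handed in; nothing more can be done
None
```

I handed the job in with the tray home against the stop and the thickest socket (socket_a) gripped, upright and fully down on its hub's nut. I tried only that socket, because the nut measured 28 mm across flats and the socket would not drop when turned 30° off; the verdict was not shown.

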